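# Clear the specimen vice and hold its spring jaw open at the mark

## Robot

A 6-joint arm with a two-finger parallel gripper is mounted at the origin on a cart in front of the work surface, level with it; the furniture and walls round the work are solid. World frame = base frame: x ahead of the robot, y to its left, z up, the work surface at z = 0. Lengths are in m, angles in degrees, forces in N, time in s.
With the tool pointing down it reaches from about 0.35 to 0.875 m from the base axis. Payload 4.2 kg.
Tool frame: the origin (TCP) lies between the finger pads; the fingertips stand 14 mm ahead of it and the grasp point (between the pads) lies 5 mm behind it; z points along the fingers, y is the line along which they close (so a half turn about z gives the same grasp; the last joint's range is limited). The gripper opens to 87 mm and grips with 3 to 60 N. Pads are 19 mm wide; open, the fingers measure 117 mm over their backs; the gripper's body (75 mm by 190 mm) begins 51 mm behind the grasp point.
Start: joints at [-49.584, 22.042, 0.453, 0, -68.411, -14.817], TCP at [0.27, -0.564, 0.237] pointing down, gripper open.
Joint ranges: [-179.83, 179.83], [-69.29, 118.12], [-61.27, 80.66], [-181.25, 117.63], [-171.15, -9.14], [-177.46, 177.46]. Speed limits (degrees/s): [159.86, 159.86, 180, 180, 180, 180].

## Interface

Orientations are given as a 3x3 rotation matrix whose columns are the frame's x, y, z axes.
In Python, from station import * gives the robot as it stands. The module is installed in compiled form; this text tells all that it offers.
- The arm moves only by the tool play_rows, never from a script. Its argument "steps" is a list of rows, each an object of numbers: "ax", "ay", "az": the turn, a rotation vector about the tool's x, y, z in degrees; "dx", "dy", "dz": the shift along the tool's x, y, z in mm; "claw": the finger opening in mm, from 0 to 87. A call has 1 to 20 rows; each row shifts and turns the commanded pose from where the row before left it, along the tool's axes as they then stand; what a row does not reach is not made up. A row lasts 1/10 s, in which the tool goes at most 50 mm and 8.59 degrees, less where a joint would pass 70% of its speed; a pose out of reach is approached as far as the arm can. A call with a gripper value outside its range is refused whole. The fingers move at their own pace and stop on an object; the grip force is fixed at half the most. Time passes only in rows, so rows that do not move let the fingers close. It gives the time, the measured TCP pose, the force, the opening and the grip force at its end, in the units of the state.
- sense(): the state, without advancing time (a new reading comes with each control period).
- capture(name): name is "side" or "top" or "wrist"; returns a dict with "frame" (480x640x3 uint8, blue, green, red), "range_z" (480x640 float32, m along the optical axis (not along the pixel's ray), 0 where there is no reading), "fx", "fy", "cx", "cy" (pixels), "xyz" and "rotation" of the camera in the world. Camera axes: x right, y down, z forward; pixel columns grow to the right and rows downward; lengths in m; the calibration is good to about 2 mm. A picture is of the moment at which its call begins.
- finish_job(): hands the job in; it is judged then, once.
The state is a dict: "time_s": time; "joints": joint angles; "joint_velocities": joint speeds; "effort": joint torques, N m; "tcp_pos": TCP position; "ee_rot": TCP orientation; "wrist_force": force on the tool from outside, world axes, zero at the start; "moment": the same for the moment, N m; "gripper_width": opening from 0.0 (shut) to 1.0 (fully open); "gripper_force": force on a finger pad.
Only numpy, scipy, OpenCV 4.12 (cv2) and the standard library are available. Lean on these libraries where they do the work, as an engineer would, in place of code of your own. Each camera call takes 0.05 s, during which the arm holds its last target. There are 200 camera calls.

## Task

Holding the scraper block, wipe the four metal offcuts off the bed of the vice into the trough along its side, not touching them with the gripper, and stand the scraper upright on the worktop again. Then pull the spring-loaded jaw open by its handle until its pointer is level with the index fin on the scale, and keep it there so that a specimen can be loaded: the program finishes while the gripper is still holding the jaw. Keep the jaw shut until the bed is clear, and leave the cups and the cassette where they are.

Things in the scene. Friction and masses are not known exactly. Their poses are not given: they have to be found in the camera images.
- fixture: Specimen vice fixed to the worktop. Origin at worktop level; x from its open front to the rear spring housing, z up (offsets in mm in this frame). Aluminium bed plate x -125..130, y -95..60, top z 26, with a scale strip 3 high at y -93..-71. Rear jaw and spring housing at x 53..125, y -50..40, up to z 56.
- bed (a point): Centre of the open bed surface in front of the jaw, at fixture x -60, y -5, z 26 mm; the open bed is x -125..5, y -70..60. Axes as the fixture's.
- trough (a point): Centre of the floor of the chip trough, an open sheet-metal channel along the bed's y = +60 edge, at fixture x -52, y 87, z 4 mm. Inside x -121..16, y 60..114; its other three walls reach z 22, below the bed's top. Axes as the fixture's.
- jaw (a joint): Spring-return sliding jaw of the vice: travel in m from closed (0, its start) towards the fixture's -x, stop at 0.09. The spring always pulls it shut: about 5 N when closed, 1 N more per 10 mm. Jaw block 46 x 90 x 30 mm, top 56 mm above the worktop; closed, its front face is at fixture x = 6 mm.
- jaw_handle (a point): Centre of the top face of the jaw's upright black pull handle, 105 mm above the worktop; closed, at fixture x = 29, y = 0 mm. The handle is 14 mm thick along the fixture's x, 40 mm wide along y and stands 45 mm above its foot plate (top 60 mm above the worktop), with room for fingers in front and behind. Axes as the fixture's.
- jaw_pointer (a point): Tip of the thin pointer finger (3 mm thick) that the jaw carries sideways over the scale strip (fixture y = -82 mm, z = 34.5 mm); moves with the jaw. Axes as the fixture's.
- mark: The mark: a small upright dark steel index fin, 3 mm thick along x, 12 wide, 16 high, fixed on the scale strip at fixture y = -89 mm, 35 to 70 mm in front (-x) of the closed pointer; clear of jaw and pointer. Origin: centre of the fin's underside, mid-thickness; axes as the fixture's.
- scraper: Scraper block standing on the worktop, grey plastic with a rubber foot: wiping body 100 (x) x 26 (y) x 28 mm high, with a grip 60 (x) x 22 (y) mm on it, up to 66 mm high. About 0.12 kg. Origin: centre of its underside, x along its length, z up; the two long faces are alike.
- cup_right: Bystander: loose sample cup with orange screw lid, diameter 52, 68 high, right of the vice. Origin: centre of underside.
- cup_left: Bystander: loose sample cup with red screw lid, diameter 52, 68 high, left of the vice. Origin: centre of underside.
- cassette: Bystander: loose flat white test cassette 22 x 70 x 6, lying at the right. Origin: centre of underside.
- chip_0: Loose metal offcut, block 17 x 13 x 8 mm, 12 g, lying on the open bed at fixture x -85..-35, y -10..42 mm. Origin: centre of its underside.
- chip_1: Loose metal offcut, disc of diameter 16, height 8 mm, 12 g, lying on the open bed at fixture x -85..-35, y -10..42 mm. Origin: centre of its underside.
- chip_2: Loose metal offcut, block 14 x 14 x 9 mm, 12 g, lying on the open bed at fixture x -85..-35, y -10..42 mm. Origin: centre of its underside.
- chip_3: Loose metal offcut, bar 18 x 10 x 7 mm, 12 g, lying on the open bed at fixture x -85..-35, y -10..42 mm. Origin: centre of its underside.
Things that resemble listed ones, but are neither listed nor needed, are in the scene too. There is more than one size of the scraper; the one meant has the size given above.

How it is judged:
By the outcome, as a careful person would: the job done as asked, in the order asked, and still so for the second after the job is handed in, while the arm keeps its last pose, push and grip.
It also fails if it takes over 64 s, if anything falls off the work surface, if the arm or the gripper's body presses on something with over 40 N, if the wrist force passes 120 N, or if a joint passes its speed limit or range.

## Working session

There is one attempt and no reset: what is moved stays moved. The work goes in short steps, Python scripts to look and compute and a tool call to move; the robot and the scene stay as the last step left them, time stands still between calls to the robot, and variables do not carry over. Pictures are saved under pics/ and viewed, at most 10 in all, crops included, and the job is handed in when it is done.

Besides the shell and the picture viewer there is one more tool, called in YAML: its name, and indented under it one key for each argument. play_rows: Moves the arm, as the interface text tells. Its arguments: {"type":"object","properties":{"steps":{"type":"array"}},"required":["steps"]}

```bash
mkdir -p pics; cat > h.py <<'E'
from station import *
import numpy as np, cv2
def ray(c,u,v):
    d=np.array([(u-c["cx"])/c["fx"],(v-c["cy"])/c["fy"],1.0]); return np.array(c["xyz"]),np.array(c["rotation"])@d
def onplane(c,u,v,z):
    o,d=ray(c,u,v); return o+d*(z-o[2])/d[2]
def cloud(c):
    v,u=np.mgrid[0:480,0:640]; Z=c["range_z"]
    P=np.stack([(u-c["cx"])/c["fx"]*Z,(v-c["cy"])/c["fy"]*Z,Z],-1)@np.array(c["rotation"]).T+np.array(c["xyz"])
    P[Z==0]=np.nan; return P
def save(c,n): np.savez(n+".npz",**c)
def load(n): return dict(np.load(n+".npz"))
E
python3 - <<'E'
from h import *
s=sense(); print(s["time_s"],s["tcp_pos"],s["ee_rot"],s["gripper_width"])
ims=[]
for n in("top","side","wrist"):
    c=capture(n); save(c,n+"0"); cv2.imwrite(f"pics/{n}0.png",c["frame"]); print(n,c["xyz"],c["rotation"],c["fx"],c["fy"],c["cx"],c["cy"])
E
```

```text
0.0 [ 0.26985023 -0.56311115  0.2354546 ] [[-9.01892629e-01 -4.31959142e-01 -9.92272103e-04]
 [-4.31960278e-01  9.01890563e-01  1.93157385e-03]
 [ 6.05598627e-05  2.17069435e-03 -9.99997642e-01]] 1.0020054357126946
top [0.25614235 0.06317122 1.56983671] [[-0.00255696 -0.98472565  0.17409439]
 [-0.99999536  0.00280657  0.00118758]
 [-0.00165804 -0.17409054 -0.98472825]] 548.5655429743383 548.5655429743383 327.2355457384682 244.65882576692843
side [ 0.52634747 -1.04474137  0.66629214] [[ 9.99891548e-01 -6.96148735e-03  1.29780483e-02]
 [-1.47267049e-02 -4.65007275e-01  8.85184364e-01]
 [-1.27312864e-04 -8.85279488e-01 -4.65059364e-01]] 528.1159592559135 528.1159592559135 317.5949062135984 245.92268132478006
wrist [ 0.19651587 -0.5989519   0.38283981] [[-0.43226792  0.86144768  0.26655647]
 [ 0.90174144  0.41209313  0.13054356]
 [ 0.00261036  0.29679481 -0.95493771]] 366.7046322589053 366.7046322589053 318.1538172074376 237.50736790891798
```

View pics/top0.png

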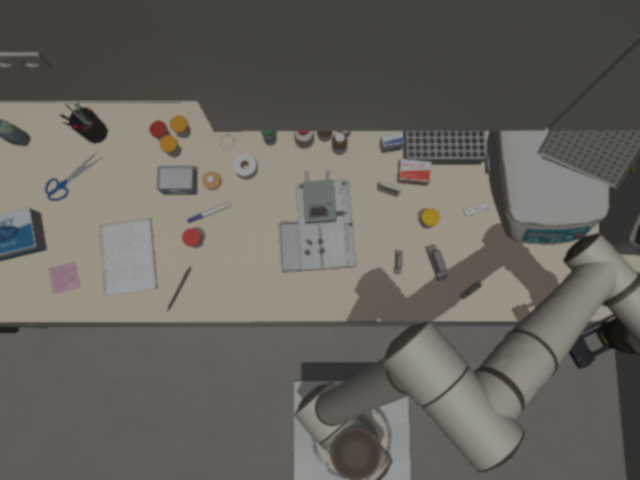

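View pics/side0.png

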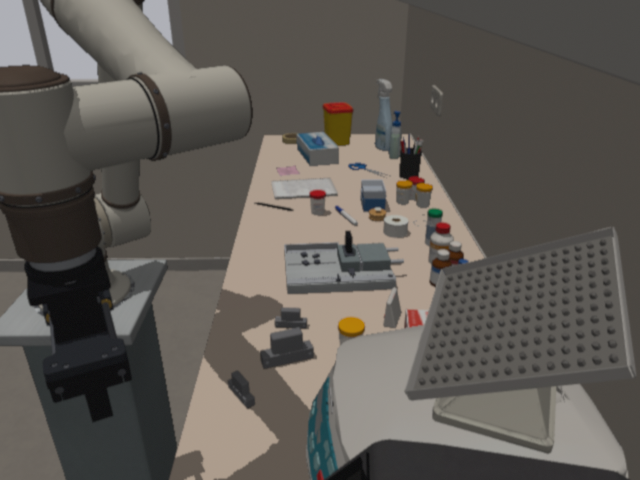

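Top view: the vice is at about (318,225) with the trough on its left. The block-like scraper candidates are at top pixels (398,261), (437,262), (470,290) and (388,188). I'll measure their sizes.

```bash
python3 - <<'E'
from h import *
t=load("top0");P=cloud(t); s=load("side0");Q=cloud(s)
print("table z",np.nanmedian(P[280:300,230:270,2]))
for name,(u,v) in dict(a=(398,261),b=(437,262),c=(470,290),d=(388,188)).items():
    sub=P[v-30:v+30,u-30:u+30]; m=((sub[...,2]>0.012)&(sub[...,2]<0.12)).astype(np.uint8)
    n,l,st,ce=cv2.connectedComponentsWithStats(m)
    k=min(range(1,n),key=lambda i:np.hypot(*(ce[i]-30)))
    pts=sub[l==k]; c=pts.mean(0)
    print(name,"top",(cv2.minAreaRect(pts[:,:2].astype(np.float32)*1000)),"zmax",np.percentile(pts[:,2],[50,95]))
    d=np.hypot(Q[...,0]-c[0],Q[...,1]-c[1])
    mm=(d<0.09)&(Q[...,2]>0.006)&(Q[...,2]<0.12); q=Q[mm]
    print("   side",cv2.minAreaRect(q[:,:2].astype(np.float32)*1000),np.percentile(q[:,2],[50,98]))
A=cv2.resize(t["frame"][155:285,270:400],(585,585),interpolation=cv2.INTER_CUBIC)
cv2.imwrite("pics/vice0.png",cv2.convertScaleAbs(A,alpha=1.6))
B=cv2.resize(s["frame"][290:410,220:360],(780,669)[:2],interpolation=cv2.INTER_CUBIC)[:600]
cv2.imwrite("pics/scr0.png",cv2.convertScaleAbs(B,alpha=1.5))
E
```

```text
table z 0.0001311674605025681
a top ((481.666259765625, -137.18661499023438), (16.667593002319336, 66.81256866455078), 84.90829467773438) zmax [0.03690847 0.04738691]
   side ((482.4085693359375, -139.92030334472656), (22.84056854248047, 67.36450958251953), 86.21893310546875) [0.02188675 0.04597523]
b top ((477.994384765625, -245.95632934570312), (99.81045532226562, 27.76263999938965), 17.945648193359375) zmax [0.03981639 0.06954899]
   side ((478.48809814453125, -247.52532958984375), (100.1027603149414, 31.173566818237305), 18.213945388793945) [0.03071958 0.06749021]
c top ((401.563720703125, -341.41119384765625), (16.707611083984375, 67.23707580566406), 36.9922981262207) zmax [0.03810589 0.04732042]
   side ((411.68231201171875, -311.3533935546875), (121.95863342285156, 63.048439025878906), 72.25240325927734) [0.0226868  0.04600845]
d top ((691.78955078125, -113.52261352539062), (65.74675750732422, 16.39219856262207), 71.46961975097656) zmax [0.05112998 0.06588183]
   side ((714.2426147460938, -141.31222534179688), (67.07728576660156, 103.81918334960938), 38.48292541503906) [0.04541002 0.0633986 ]
```

View pics/vice0.png

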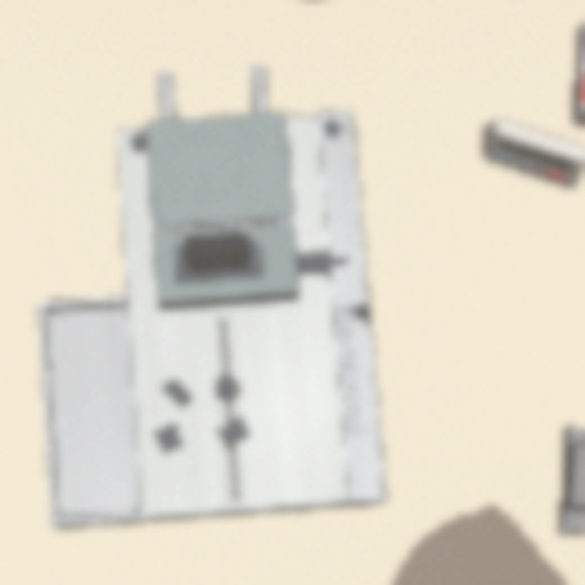

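View pics/scr0.png

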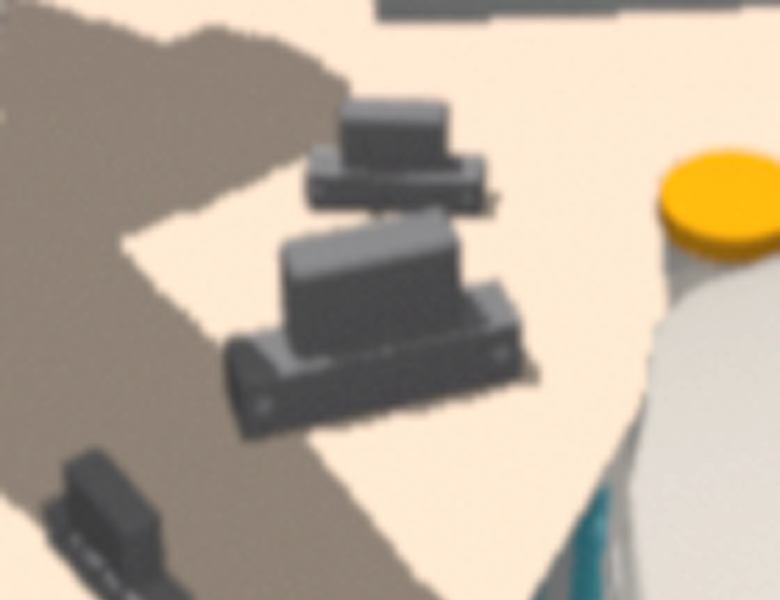

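The crop confirms candidate b, at top (437,262) and side (287,347), as the scraper: 100 x 28 x 67 mm. The ones at (398,261) and (470,290) are about 67 mm long and 46 mm high. (388,188) is a white tilted box. In the vice crop, the four chips are at (177,391), (228,388), (168,437) and (233,431), the pointer tip is at (345,262) and the fin at (362,312).

```bash
cat >> h.py <<'E'
def delta(xyz,ydir):
    """tool-frame shift (mm) and az (deg) to reach xyz with tool y along ydir (deg, mod 180)"""
    s=sense();R=np.array(s["ee_rot"]);p=np.array(s["tcp_pos"])
    d=R.T@(np.array(xyz)-p)*1000
    cur=np.degrees(np.arctan2(R[1,1],R[0,1])); a=-((ydir-cur+90)%180-90)
    return np.round(d,1),round(a,2),"joints",np.round(s["joints"],1)
E
python3 - <<'E'
from h import *
for nm in("top0","side0"):
    c=load(nm);P=cloud(c)
    box=(P[...,0]>0.42)&(P[...,0]<0.80)&(P[...,1]>-0.06)&(P[...,1]<0.24)
    m=(box&(P[...,2]>0.0225)&(P[...,2]<0.034)).astype(np.uint8)
    m=cv2.morphologyEx(m,cv2.MORPH_OPEN,np.ones((3,3)))
    n,l,st,ce=cv2.connectedComponentsWithStats(m);k=1+np.argmax(st[1:,4])
    q=P[l==k];print(nm,len(q),cv2.minAreaRect(q[:,:2].astype(np.float32)*1000),np.median(q[:,2]))
    m=box&(P[...,2]>0.048)&(P[...,2]<0.062);q=P[m]
    print("  jaw+housing",cv2.minAreaRect(q[:,:2].astype(np.float32)*1000),np.median(q[:,2]))
    m=box&(P[...,2]>0.095);q=P[m];print("  handle",q.mean(0),len(q),np.percentile(q[:,2],90))
print(delta([0.478,-0.247,0.20],108.1))
E
```

```text
top0 1248 ((538.6207275390625, 66.52339172363281), (150.77755737304688, 154.0637664794922), 4.552731990814209) 0.027592929904583285
  jaw+housing ((663.6433715820312, 67.02061462402344), (163.9868621826172, 132.79049682617188), 4.314084053039551) 0.056046154167370354
  handle [0.62907539 0.09012758 0.87106281] 28673 0.9992967185764535
side0 2384 ((591.5771484375, 68.29148864746094), (254.87022399902344, 160.20852661132812), 4.187973976135254) 0.027395358496196176
  jaw+housing ((664.6568603515625, 66.21609497070312), (164.460205078125, 133.4674072265625), 4.710018634796143) 0.056377374069148556
  handle [0.61599258 0.08280066 0.10330153] 65 0.10658680505440807
(array([-324.3,  195.3,   36. ]), np.float64(7.49), 'joints', array([-49.6,  22.1,   0.4,  -0. , -68.4, -14.8]))
```

play_rows:
  steps:
    - {"dx": -27,"dy": 16.3,"dz": 1}
    - {"dx": -27,"dy": 16.3,"dz": 1}
    - {"dx": -27,"dy": 16.3,"dz": 1}
    - {"dx": -27,"dy": 16.3,"dz": 1}
    - {"dx": -27,"dy": 16.3,"dz": 1}
    - {"dx": -27,"dy": 16.3,"dz": 1}
    - {"dx": -27,"dy": 16.3,"dz": 1}
    - {"dx": -27,"dy": 16.3,"dz": 1}
    - {"dx": -27,"dy": 16.3,"dz": 1}
    - {"dx": -27,"dy": 16.3,"dz": 1}
    - {"dx": -27,"dy": 16.3,"dz": 1}
    - {"dx": -27,"dy": 16.3,"dz": 1}
    - {"az": 7.5}
    - {}
    - {}

```text
invalid input at $.steps[0]: expected keys ax, ay, az, dx, dy, dz, claw
```

```bash
python3 - <<'E'
from h import *
c=capture("wrist");save(c,"w1");P=cloud(c);cv2.imwrite("pics/w1.png",c["frame"])
m=((P[...,2]>0.055)&(P[...,2]<0.075)).astype(np.uint8);n,l,st,ce=cv2.connectedComponentsWithStats(m)
for k in range(1,n):
    if st[k,4]>200:
        q=P[l==k];print(st[k],cv2.minAreaRect(q[:,:2].astype(np.float32)*1000),np.median(q[:,2]))
print(sense()["time_s"],sense()["tcp_pos"],delta([0.478,-0.247,0.048],108.1))
E
```

```text
0.2 [ 0.26991908 -0.56333282  0.23585413] (array([-324.3,  195.2,  188.1]), np.float64(7.49), 'joints', array([-49.6,  22.1,   0.4,  -0. , -68.4, -14.8]))
```

View pics/w1.png

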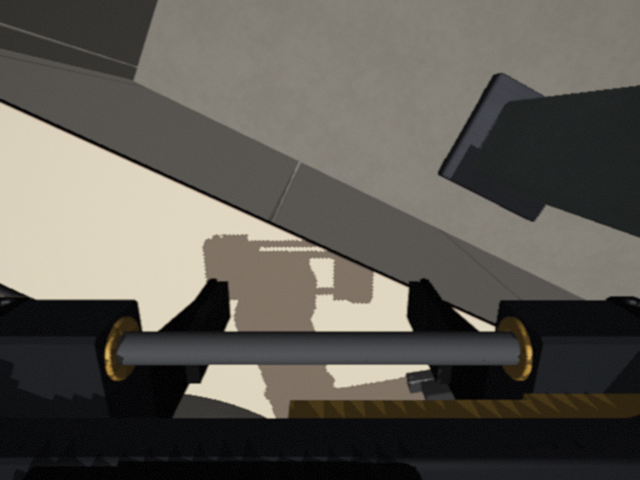

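The move was refused because every row needs all the keys, so the arm hasn't moved. This picture shows only the gripper, with pads at about (205,330) and (440,330), and the bench edge. I'll resend the move with full rows.

play_rows:
  steps:
    - {"ax": 0,"ay": 0,"az": 0,"dx": -27,"dy": 16.3,"dz": 1,"claw": 87}
    - {"ax": 0,"ay": 0,"az": 0,"dx": -27,"dy": 16.3,"dz": 1,"claw": 87}
    - {"ax": 0,"ay": 0,"az": 0,"dx": -27,"dy": 16.3,"dz": 1,"claw": 87}
    - {"ax": 0,"ay": 0,"az": 0,"dx": -27,"dy": 16.3,"dz": 1,"claw": 87}
    - {"ax": 0,"ay": 0,"az": 0,"dx": -27,"dy": 16.3,"dz": 1,"claw": 87}
    - {"ax": 0,"ay": 0,"az": 0,"dx": -27,"dy": 16.3,"dz": 1,"claw": 87}
    - {"ax": 0,"ay": 0,"az": 0,"dx": -27,"dy": 16.3,"dz": 1,"claw": 87}
    - {"ax": 0,"ay": 0,"az": 0,"dx": -27,"dy": 16.3,"dz": 1,"claw": 87}
    - {"ax": 0,"ay": 0,"az": 0,"dx": -27,"dy": 16.3,"dz": 1,"claw": 87}
    - {"ax": 0,"ay": 0,"az": 0,"dx": -27,"dy": 16.3,"dz": 1,"claw": 87}
    - {"ax": 0,"ay": 0,"az": 0,"dx": -27,"dy": 16.3,"dz": 1,"claw": 87}
    - {"ax": 0,"ay": 0,"az": 0,"dx": -27,"dy": 16.3,"dz": 1,"claw": 87}
    - {"ax": 0,"ay": 0,"az": 7.5,"dx": 0,"dy": 0,"dz": 0,"claw": 87}
    - {"ax": 0,"ay": 0,"az": 0,"dx": 0,"dy": 0,"dz": 0,"claw": 87}
    - {"ax": 0,"ay": 0,"az": 0,"dx": 0,"dy": 0,"dz": 0,"claw": 87}

```text
time_s: 1.7
tcp_pos: [0.4775, -0.2473, 0.2244]
ee_rot: [[-0.95, -0.313, -0.0], [-0.313, 0.95, 0.0], [0.0, 0.0, -1.0]]
wrist_force: [-0.3, -1.0, -0.3]
gripper_width: 1.001
gripper_force: 0.0
```

```bash
python3 - <<'E'
from h import *
c=capture("wrist");save(c,"w1");P=cloud(c);cv2.imwrite("pics/w1b.png",c["frame"])
m=((P[...,2]>0.055)&(P[...,2]<0.075)).astype(np.uint8);n,l,st,ce=cv2.connectedComponentsWithStats(m)
for k in range(1,n):
    if st[k,4]>200:
        q=P[l==k];print(st[k],cv2.minAreaRect(q[:,:2].astype(np.float32)*1000),np.median(q[:,2]))
print(sense()["time_s"],sense()["tcp_pos"],delta([0.478,-0.247,0.048],108.1))
E
```

```text
[   0  174   99  126 1410] ((555.732421875, -455.6197509765625), (132.70892333984375, 40.33618927001953), 45.78225326538086) 0.06516651893328354
[ 306  187   26   68 1674] ((477.6708068847656, -246.7178955078125), (59.700740814208984, 21.55826759338379), 18.893779754638672) 0.06478355592558219
[278 319  45  12 390] ((582.2368774414062, -231.35162353515625), (12.80691146850586, 42.92914962768555), 18.093090057373047) 0.06442607576825235
1.75 [ 0.47747101 -0.24749538  0.22448432] (array([ -0.7,   0.3, 176.5]), np.float64(0.09), 'joints', array([-10.1,  14.1, -12.9,  -0. , -63. , -61.7]))
```

View pics/w1b.png

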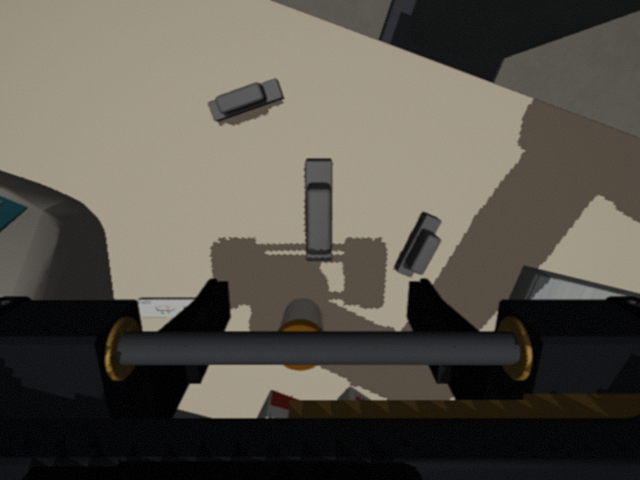

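The scraper stands under the gripper at (318,210), with its grip top at 65 mm in two views. The gripper is aligned with it, so I'll descend and grip.

play_rows:
  steps:
    - {"ax": 0,"ay": 0,"az": 0,"dx": 0,"dy": 0,"dz": 25,"claw": 87}
    - {"ax": 0,"ay": 0,"az": 0,"dx": 0,"dy": 0,"dz": 25,"claw": 60}
    - {"ax": 0,"ay": 0,"az": 0,"dx": 0,"dy": 0,"dz": 25,"claw": 60}
    - {"ax": 0,"ay": 0,"az": 0,"dx": 0,"dy": 0,"dz": 25,"claw": 60}
    - {"ax": 0,"ay": 0,"az": 0,"dx": 0,"dy": 0,"dz": 25,"claw": 60}
    - {"ax": 0,"ay": 0,"az": 0,"dx": 0,"dy": 0,"dz": 25,"claw": 60}
    - {"ax": 0,"ay": 0,"az": 0,"dx": 0,"dy": 0,"dz": 13,"claw": 60}
    - {"ax": 0,"ay": 0,"az": 0,"dx": 0,"dy": 0,"dz": 13,"claw": 60}
    - {"ax": 0,"ay": 0,"az": 0,"dx": 0,"dy": 0,"dz": 0,"claw": 60}
    - {"ax": 0,"ay": 0,"az": 0,"dx": 0,"dy": 0,"dz": 0,"claw": 10}
    - {"ax": 0,"ay": 0,"az": 0,"dx": 0,"dy": 0,"dz": 0,"claw": 10}
    - {"ax": 0,"ay": 0,"az": 0,"dx": 0,"dy": 0,"dz": 0,"claw": 10}
    - {"ax": 0,"ay": 0,"az": 0,"dx": 0,"dy": 0,"dz": 0,"claw": 10}
    - {"ax": 0,"ay": 0,"az": 0,"dx": 0,"dy": 0,"dz": 0,"claw": 10}
    - {"ax": 0,"ay": 0,"az": 0,"dx": 0,"dy": 0,"dz": 0,"claw": 10}
    - {"ax": 0,"ay": 0,"az": 0,"dx": 0,"dy": 0,"dz": 0,"claw": 10}

```text
time_s: 3.35
tcp_pos: [0.4779, -0.2472, 0.0488]
ee_rot: [[-0.95, -0.311, 0.0], [-0.311, 0.95, -0.0], [-0.0, -0.0, -1.0]]
wrist_force: [0.1, 1.0, 1.7]
gripper_width: 0.251
gripper_force: 30.0
```

play_rows:
  steps:
    - {"ax": 0,"ay": 0,"az": 0,"dx": 0,"dy": 0,"dz": -10,"claw": 10}
    - {"ax": 0,"ay": 0,"az": 0,"dx": 0,"dy": 0,"dz": -28,"claw": 10}
    - {"ax": 0,"ay": 0,"az": 0,"dx": 0,"dy": 0,"dz": -28,"claw": 10}
    - {"ax": 0,"ay": 0,"az": 0,"dx": 0,"dy": 0,"dz": -28,"claw": 10}
    - {"ax": 0,"ay": 0,"az": 0,"dx": 0,"dy": 0,"dz": -28,"claw": 10}
    - {"ax": 0,"ay": 0,"az": 0,"dx": 0,"dy": 0,"dz": -28,"claw": 10}
    - {"ax": 0,"ay": 0,"az": 0,"dx": -13.8,"dy": 25,"dz": 0,"claw": 10}
    - {"ax": 0,"ay": 0,"az": 0,"dx": -13.8,"dy": 25,"dz": 0,"claw": 10}
    - {"ax": 0,"ay": 0,"az": 0,"dx": -13.8,"dy": 25,"dz": 0,"claw": 10}
    - {"ax": 0,"ay": 0,"az": 0,"dx": -13.8,"dy": 25,"dz": 0,"claw": 10}
    - {"ax": 0,"ay": 0,"az": 0,"dx": -13.8,"dy": 25,"dz": 0,"claw": 10}
    - {"ax": 0,"ay": 0,"az": 0,"dx": -13.8,"dy": 25,"dz": 0,"claw": 10}
    - {"ax": 0,"ay": 0,"az": 0,"dx": -13.8,"dy": 25,"dz": 0,"claw": 10}
    - {"ax": 0,"ay": 0,"az": 0,"dx": -13.8,"dy": 25,"dz": 0,"claw": 10}
    - {"ax": 0,"ay": 0,"az": 0,"dx": -13.8,"dy": 25,"dz": 0,"claw": 10}
    - {"ax": 0,"ay": 0,"az": 0,"dx": -13.8,"dy": 25,"dz": 0,"claw": 10}
    - {"ax": 0,"ay": 0,"az": 7,"dx": 0,"dy": 0,"dz": 0,"claw": 10}
    - {"ax": 0,"ay": 0,"az": 6.7,"dx": 0,"dy": 0,"dz": 0,"claw": 10}
    - {"ax": 0,"ay": 0,"az": 0,"dx": 0,"dy": 0,"dz": 0,"claw": 10}
    - {"ax": 0,"ay": 0,"az": 0,"dx": 0,"dy": 0,"dz": 0,"claw": 10}

```text
time_s: 5.35
tcp_pos: [0.531, 0.0332, 0.1987]
ee_rot: [[-0.997, -0.079, -0.0], [-0.079, 0.997, 0.0], [0.0, 0.0, -1.0]]
wrist_force: [0.4, -0.0, -1.3]
gripper_width: 0.252
gripper_force: 30.0
```

```bash
python3 - <<'E'
from h import *
c=capture("wrist");save(c,"w2");P=cloud(c);cv2.imwrite("pics/w2.png",c["frame"])
box=(P[...,0]>0.40)&(P[...,0]<0.80)&(P[...,1]>-0.08)&(P[...,1]<0.24)
for lo,hi in((0.022,0.032),(0.05,0.058),(0.1,0.108)):
    m=(box&(P[...,2]>lo)&(P[...,2]<hi)).astype(np.uint8)
    n,l,st,ce=cv2.connectedComponentsWithStats(m)
    for k in range(1,n):
        if st[k,4]>150:
            q=P[l==k];print(lo,st[k],cv2.minAreaRect(q[:,:2].astype(np.float32)*1000),np.median(q[:,2]))
s=sense();print(s["time_s"],s["tcp_pos"],s["wrist_force"])
E
```

```text
0.022 [  267   144   181   156 18161] ((536.334228515625, 67.40703582763672), (146.11517333984375, 156.1452178955078), 4.440376281738281) 0.02534185376381448
0.022 [276 365  42  30 314] ((713.03466796875, 19.56634521484375), (42.84037780761719, 35.641239166259766), 39.677085876464844) 0.028270412169593445
0.05 [366 297  54  16 206] ((596.9600219726562, 104.49461364746094), (12.192913055419922, 47.11404037475586), 3.901637554168701) 0.053146043935932086
0.05 [318 365  45  35 612] ((682.2297973632812, 65.60460662841797), (40.44227600097656, 42.55724334716797), 7.001521110534668) 0.055137283434997436
5.4 [0.5310782  0.03311492 0.19870691] [ 0.07894551  0.98645952 -1.46876537]
```

View pics/w2.png

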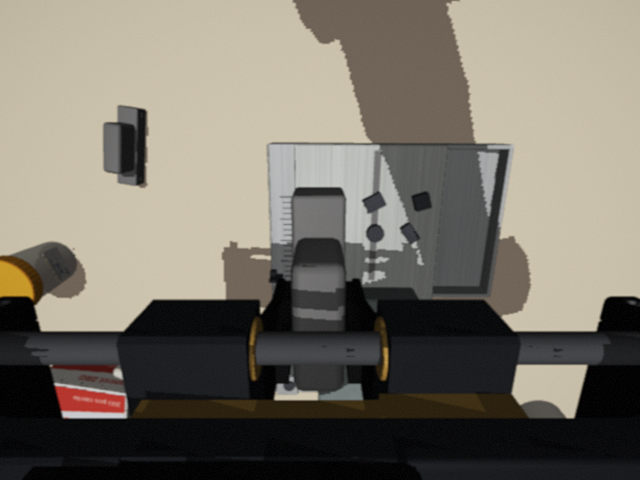

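The wrist view shows the bed with the trough on its right (image right is +y). The chips are at (374,202), (422,201), (375,233) and (409,233), all to the +y side of the held scraper at (318,280). I'll check their fixture coordinates next.

```bash
python3 - <<'E'
from h import *
c=load("w2");t=load("top0");a=np.radians(4.4);R=np.array([[np.cos(a),-np.sin(a)],[np.sin(a),np.cos(a)]]);o=np.array([.587,.088])
f=lambda p:np.round(R.T@(p[:2]-o)*1000,1)
print("w",[f(onplane(c,u,v,.034)) for u,v in((374,202),(422,201),(375,233),(409,233))])
print("t",[f(onplane(t,270+u/4.5-.4,155+v/4.5-.4,.034)) for u,v in((233,431),(168,437),(228,388),(177,391))])
print("corners wrist",[f(onplane(c,u,v,.026)) for u,v in((268,144),)],f(onplane(c,512,145,.022)),f(onplane(c,490,293,.022)))
print("corners top",[f(onplane(t,270+u/4.5-.4,155+v/4.5-.4,.026)) for u,v in((386,500),(358,111))])
for xy in((-60,-48),(-60,63)): print(xy,o+R@(np.array(xy)/1000),delta([*(o+R@(np.array(xy)/1000)),0.0745],94.4))
E
```

```text
w [array([-76.9,  -2. ]), array([-77.9,  39.4]), array([-48.9,   0.2]), array([-49. ,  30.4])]
t [array([-76. ,  -0.5]), array([-76.6,  40.7]), array([-48.3,   0.5]), array([-47.6,  32.8])]
corners wrist [array([-124.9,  -92.9])] [-124.4  115.9] [ 15.1 116.8]
corners top [array([-126.4,  -93.3]), array([128.7, -97.6])]
(-60, -48) [0.53085935 0.03553833] (array([  0. ,   2.4, 124.2]), np.float64(0.11), 'joints', array([  21. ,   14.9,  -15.8,   -0. ,  -59.3, -106.5]))
(-60, 63) [0.52234354 0.14621118] (array([ -0.2, 113.4, 124.2]), np.float64(0.11), 'joints', array([  21. ,   14.9,  -15.8,   -0. ,  -59.3, -106.5]))
```

play_rows:
  steps:
    - {"ax": 0,"ay": 0,"az": 0,"dx": 0,"dy": 0,"dz": 23,"claw": 10}
    - {"ax": 0,"ay": 0,"az": 0,"dx": 0,"dy": 0,"dz": 23,"claw": 10}
    - {"ax": 0,"ay": 0,"az": 0,"dx": 0,"dy": 0,"dz": 23,"claw": 10}
    - {"ax": 0,"ay": 0,"az": 0,"dx": 0,"dy": 0,"dz": 23,"claw": 10}
    - {"ax": 0,"ay": 0,"az": 0,"dx": 0,"dy": 0,"dz": 23,"claw": 10}
    - {"ax": 0,"ay": 0,"az": 0,"dx": 0,"dy": 0,"dz": 4,"claw": 10}
    - {"ax": 0,"ay": 0,"az": 0,"dx": 0,"dy": 0,"dz": 4,"claw": 10}
    - {"ax": 0,"ay": 0,"az": 0,"dx": 0,"dy": 0,"dz": 0,"claw": 10}
    - {"ax": 0,"ay": 0,"az": 0,"dx": 0,"dy": 0,"dz": 0,"claw": 10}

```text
time_s: 6.3
tcp_pos: [0.532, 0.0334, 0.0767]
ee_rot: [[-0.997, -0.077, 0.002], [-0.077, 0.997, 0.001], [-0.002, 0.0, -1.0]]
wrist_force: [0.8, -0.4, -1.1]
gripper_width: 0.257
gripper_force: 30.0
```

play_rows:
  steps:
    - {"ax": 0,"ay": 0,"az": 0,"dx": 0,"dy": 0,"dz": 1,"claw": 10}
    - {"ax": 0,"ay": 0,"az": 0,"dx": 0,"dy": 0,"dz": 0,"claw": 10}
    - {"ax": 0,"ay": 0,"az": 0,"dx": 0,"dy": 0,"dz": 0.5,"claw": 10}
    - {"ax": 0,"ay": 0,"az": 0,"dx": 0,"dy": 0,"dz": 0,"claw": 10}

```text
time_s: 6.7
tcp_pos: [0.5315, 0.0334, 0.0748]
ee_rot: [[-0.997, -0.077, 0.001], [-0.077, 0.997, 0.0], [-0.001, 0.0, -1.0]]
wrist_force: [-1.6, 0.4, 2.7]
gripper_width: 0.248
gripper_force: 30.0
```

play_rows:
  steps:
    - {"ax": 0,"ay": 0,"az": 0,"dx": 0,"dy": 7,"dz": 0,"claw": 10}
    - {"ax": 0,"ay": 0,"az": 0,"dx": 0,"dy": 7,"dz": 0,"claw": 10}
    - {"ax": 0,"ay": 0,"az": 0,"dx": 0,"dy": 7,"dz": 0,"claw": 10}
    - {"ax": 0,"ay": 0,"az": 0,"dx": 0,"dy": 7,"dz": 0,"claw": 10}
    - {"ax": 0,"ay": 0,"az": 0,"dx": 0,"dy": 7,"dz": 0,"claw": 10}
    - {"ax": 0,"ay": 0,"az": 0,"dx": 0,"dy": 7,"dz": 0,"claw": 10}
    - {"ax": 0,"ay": 0,"az": 0,"dx": 0,"dy": 7,"dz": 0,"claw": 10}
    - {"ax": 0,"ay": 0,"az": 0,"dx": 0,"dy": 7,"dz": 0,"claw": 10}
    - {"ax": 0,"ay": 0,"az": 0,"dx": 0,"dy": 7,"dz": 0,"claw": 10}
    - {"ax": 0,"ay": 0,"az": 0,"dx": 0,"dy": 7,"dz": 0,"claw": 10}
    - {"ax": 0,"ay": 0,"az": 0,"dx": 0,"dy": 7,"dz": 0,"claw": 10}
    - {"ax": 0,"ay": 0,"az": 0,"dx": 0,"dy": 7,"dz": 0,"claw": 10}
    - {"ax": 0,"ay": 0,"az": 0,"dx": 0,"dy": 7,"dz": 0,"claw": 10}
    - {"ax": 0,"ay": 0,"az": 0,"dx": 0,"dy": 7,"dz": 0,"claw": 10}
    - {"ax": 0,"ay": 0,"az": 0,"dx": 0,"dy": 7,"dz": 0,"claw": 10}
    - {"ax": 0,"ay": 0,"az": 0,"dx": 0,"dy": 7,"dz": 0,"claw": 10}
    - {"ax": 0,"ay": 0,"az": 0,"dx": 0,"dy": 4,"dz": 0,"claw": 10}
    - {"ax": 0,"ay": 0,"az": 0,"dx": 0,"dy": 0,"dz": 0,"claw": 10}
    - {"ax": 0,"ay": 0,"az": 0,"dx": 0,"dy": 0,"dz": 0,"claw": 10}

```text
time_s: 8.6
tcp_pos: [0.5225, 0.1497, 0.0748]
ee_rot: [[-0.997, -0.078, 0.001], [-0.078, 0.997, 0.0], [-0.001, -0.0, -1.0]]
wrist_force: [-1.8, -2.4, 5.9]
gripper_width: 0.25
gripper_force: 30.0
```

play_rows:
  steps:
    - {"ax": 0,"ay": 0,"az": 0,"dx": 0,"dy": 0,"dz": -10,"claw": 10}
    - {"ax": 0,"ay": 0,"az": 0,"dx": 0,"dy": 0,"dz": -28,"claw": 10}
    - {"ax": 0,"ay": 0,"az": 0,"dx": 0,"dy": 0,"dz": -28,"claw": 10}
    - {"ax": 0,"ay": 0,"az": 0,"dx": 0,"dy": 0,"dz": -28,"claw": 10}
    - {"ax": 0,"ay": 0,"az": 0,"dx": 0,"dy": 0,"dz": -28,"claw": 10}
    - {"ax": 0,"ay": 0,"az": 0,"dx": 0,"dy": -25,"dz": 0,"claw": 10}
    - {"ax": 0,"ay": 0,"az": 0,"dx": 0,"dy": -25,"dz": 0,"claw": 10}
    - {"ax": 0,"ay": 0,"az": 0,"dx": 0,"dy": -25,"dz": 0,"claw": 10}
    - {"ax": 0,"ay": 0,"az": 0,"dx": 0,"dy": -25,"dz": 0,"claw": 10}
    - {"ax": 0,"ay": 0,"az": 0,"dx": 0,"dy": -25,"dz": 0,"claw": 10}
    - {"ax": 0,"ay": 0,"az": 0,"dx": 0,"dy": 0,"dz": 0,"claw": 10}
    - {"ax": 0,"ay": 0,"az": 0,"dx": 0,"dy": 0,"dz": 0,"claw": 10}

```text
time_s: 9.8
tcp_pos: [0.5317, 0.0246, 0.1958]
ee_rot: [[-0.997, -0.076, -0.0], [-0.076, 0.997, 0.001], [0.0, 0.001, -1.0]]
wrist_force: [0.8, 0.0, -1.3]
gripper_width: 0.244
gripper_force: 30.0
```

```bash
python3 - <<'E'
from h import *
c=capture("wrist");save(c,"w3");s=capture("side");save(s,"s3")
A=cv2.convertScaleAbs(cv2.resize(c["frame"][120:320,240:540],(600,400)),alpha=1.5)
B=cv2.convertScaleAbs(cv2.resize(s["frame"][225:295,270:420],(428,200),interpolation=cv2.INTER_CUBIC),alpha=1.3)
C=np.zeros((600,600,3),np.uint8);C[:400]=A;C[400:,:428]=B;cv2.imwrite("pics/w3.png",C)
s=sense();print(s["time_s"],s["tcp_pos"],delta([.4779,-.2472,.2],108.1))
E
```

```text
9.9 [0.53186474 0.02521218 0.19593539] (array([  74.9, -267.4,   -4.2]), np.float64(-13.66), 'joints', array([  20.2,   15.1,  -16. ,   -0. ,  -58.9, -105.7]))
```

View pics/w3.png

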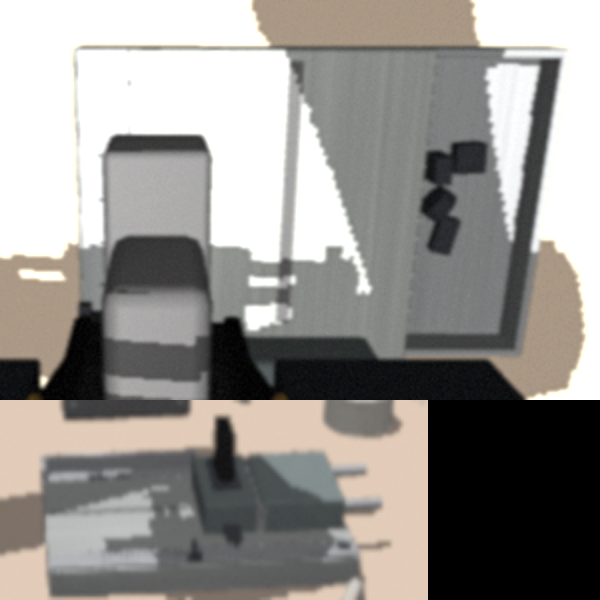

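All four chips lie in the trough, at crop (438,168), (469,157), (438,204) and (444,235), and the bed is clear. I'll check their heights from depth while carrying the scraper back.

play_rows:
  steps:
    - {"ax": 0,"ay": 0,"az": 0,"dx": 7.5,"dy": -26.7,"dz": 0,"claw": 10}
    - {"ax": 0,"ay": 0,"az": 0,"dx": 7.5,"dy": -26.7,"dz": 0,"claw": 10}
    - {"ax": 0,"ay": 0,"az": 0,"dx": 7.5,"dy": -26.7,"dz": 0,"claw": 10}
    - {"ax": 0,"ay": 0,"az": 0,"dx": 7.5,"dy": -26.7,"dz": 0,"claw": 10}
    - {"ax": 0,"ay": 0,"az": 0,"dx": 7.5,"dy": -26.7,"dz": 0,"claw": 10}
    - {"ax": 0,"ay": 0,"az": 0,"dx": 7.5,"dy": -26.7,"dz": 0,"claw": 10}
    - {"ax": 0,"ay": 0,"az": 0,"dx": 7.5,"dy": -26.7,"dz": 0,"claw": 10}
    - {"ax": 0,"ay": 0,"az": 0,"dx": 7.5,"dy": -26.7,"dz": 0,"claw": 10}
    - {"ax": 0,"ay": 0,"az": 0,"dx": 7.5,"dy": -26.7,"dz": 0,"claw": 10}
    - {"ax": 0,"ay": 0,"az": 0,"dx": 7.5,"dy": -26.7,"dz": 0,"claw": 10}
    - {"ax": 0,"ay": 0,"az": -7,"dx": 0,"dy": 0,"dz": 0,"claw": 10}
    - {"ax": 0,"ay": 0,"az": -6.7,"dx": 0,"dy": 0,"dz": 0,"claw": 10}
    - {"ax": 0,"ay": 0,"az": 0,"dx": 0,"dy": 0,"dz": 27,"claw": 10}
    - {"ax": 0,"ay": 0,"az": 0,"dx": 0,"dy": 0,"dz": 27,"claw": 10}
    - {"ax": 0,"ay": 0,"az": 0,"dx": 0,"dy": 0,"dz": 27,"claw": 10}
    - {"ax": 0,"ay": 0,"az": 0,"dx": 0,"dy": 0,"dz": 27,"claw": 10}
    - {"ax": 0,"ay": 0,"az": 0,"dx": 0,"dy": 0,"dz": 22,"claw": 10}
    - {"ax": 0,"ay": 0,"az": 0,"dx": 0,"dy": 0,"dz": 13,"claw": 10}
    - {"ax": 0,"ay": 0,"az": 0,"dx": 0,"dy": 0,"dz": 0,"claw": 10}
    - {"ax": 0,"ay": 0,"az": 0,"dx": 0,"dy": 0,"dz": 0,"claw": 10}

```text
time_s: 11.9
tcp_pos: [0.4784, -0.2471, 0.0533]
ee_rot: [[-0.95, -0.312, 0.0], [-0.312, 0.95, -0.0], [-0.0, -0.0, -1.0]]
wrist_force: [-0.4, -0.8, -1.2]
gripper_width: 0.249
gripper_force: 30.0
```

```bash
python3 - <<'E'
from h import *
c=load("w3");P=cloud(c)
for u,v in((438,168),(469,157),(438,204),(444,235),(500,200),(455,280)):
    U,V=240+u//2,120+v//2; print(np.round(P[V-1:V+2,U-1:U+2].reshape(-1,3).mean(0)*1000,1))
s=sense();print(s["tcp_pos"],s["wrist_force"],delta([.4779,-.2472,.049],108.1))
E
```

```text
[509.4 149.7  20.4]
[504.4 165.7  12.1]
[526.3 153.7  18.5]
[542.6 162.7  10.3]
[525.7 189.3   3.2]
[567.7 175.2   3.4]
[ 0.4784109  -0.24713967  0.05329012] [-0.43234425 -0.75738542 -1.15311676] (array([0.5, 0.1, 4.3]), np.float64(0.08), 'joints', array([-10.1,  25.6, -24.6,   0. , -39.7, -61.8]))
```

play_rows:
  steps:
    - {"ax": 0,"ay": 0,"az": 0,"dx": 0,"dy": 0,"dz": 2,"claw": 10}
    - {"ax": 0,"ay": 0,"az": 0,"dx": 0,"dy": 0,"dz": 1.5,"claw": 10}
    - {"ax": 0,"ay": 0,"az": 0,"dx": 0,"dy": 0,"dz": 0.5,"claw": 10}
    - {"ax": 0,"ay": 0,"az": 0,"dx": 0,"dy": 0,"dz": 0,"claw": 10}
    - {"ax": 0,"ay": 0,"az": 0,"dx": 0,"dy": 0,"dz": 0,"claw": 10}

```text
time_s: 12.4
tcp_pos: [0.4777, -0.2477, 0.0493]
ee_rot: [[-0.951, -0.311, 0.0], [-0.311, 0.951, -0.0], [-0.0, -0.0, -1.0]]
wrist_force: [-0.3, -0.2, -1.4]
gripper_width: 0.247
gripper_force: 30.0
```

play_rows:
  steps:
    - {"ax": 0,"ay": 0,"az": 0,"dx": 0,"dy": 0,"dz": 0.5,"claw": 10}
    - {"ax": 0,"ay": 0,"az": 0,"dx": 0,"dy": 0,"dz": 0,"claw": 10}
    - {"ax": 0,"ay": 0,"az": 0,"dx": 0,"dy": 0,"dz": 0.5,"claw": 10}
    - {"ax": 0,"ay": 0,"az": 0,"dx": 0,"dy": 0,"dz": 0,"claw": 10}
    - {"ax": 0,"ay": 0,"az": 0,"dx": 0,"dy": 0,"dz": 0,"claw": 10}

```text
time_s: 12.9
tcp_pos: [0.4778, -0.2478, 0.0488]
ee_rot: [[-0.95, -0.311, 0.0], [-0.311, 0.95, -0.0], [-0.0, -0.0, -1.0]]
wrist_force: [-2.0, 1.5, 4.1]
gripper_width: 0.252
gripper_force: 30.0
```

The scraper is on the worktop, so I'll release it and rise.

play_rows:
  steps:
    - {"ax": 0,"ay": 0,"az": 0,"dx": 0,"dy": 0,"dz": 0,"claw": 55}
    - {"ax": 0,"ay": 0,"az": 0,"dx": 0,"dy": 0,"dz": 0,"claw": 55}
    - {"ax": 0,"ay": 0,"az": 0,"dx": 0,"dy": 0,"dz": 0,"claw": 55}
    - {"ax": 0,"ay": 0,"az": 0,"dx": 0,"dy": 0,"dz": 0,"claw": 55}
    - {"ax": 0,"ay": 0,"az": 0,"dx": 0,"dy": 0,"dz": -10,"claw": 55}
    - {"ax": 0,"ay": 0,"az": 0,"dx": 0,"dy": 0,"dz": -25,"claw": 55}
    - {"ax": 0,"ay": 0,"az": 0,"dx": 0,"dy": 0,"dz": -30,"claw": 55}
    - {"ax": 0,"ay": 0,"az": 0,"dx": 0,"dy": 0,"dz": -30,"claw": 55}
    - {"ax": 0,"ay": 0,"az": 0,"dx": 0,"dy": 0,"dz": -30,"claw": 55}
    - {"ax": 0,"ay": 0,"az": 0,"dx": 0,"dy": 0,"dz": -30,"claw": 55}
    - {"ax": 0,"ay": 0,"az": 0,"dx": 0,"dy": 0,"dz": -20,"claw": 55}
    - {"ax": 0,"ay": 0,"az": 0,"dx": 0,"dy": 0,"dz": 0,"claw": 55}
    - {"ax": 0,"ay": 0,"az": 0,"dx": 0,"dy": 0,"dz": 0,"claw": 55}

```text
time_s: 14.2
tcp_pos: [0.4774, -0.2475, 0.2234]
ee_rot: [[-0.951, -0.31, 0.001], [-0.31, 0.951, 0.0], [-0.001, 0.0, -1.0]]
wrist_force: [-0.3, -1.0, -0.2]
gripper_width: 0.632
gripper_force: 0.0
```

```bash
python3 - <<'E'
from h import *
c=capture("wrist");save(c,"w4");P=cloud(c)
m=((P[...,2]>0.05)&(P[...,2]<0.075)).astype(np.uint8);n,l,st,ce=cv2.connectedComponentsWithStats(m)
for k in range(1,n):
    if st[k,4]>200:
        q=P[l==k];print(cv2.minAreaRect(q[:,:2].astype(np.float32)*1000),np.median(q[:,2]))
# handle in top+side: dark pixels, top face
a=np.radians(4.4);R=np.array([[np.cos(a),-np.sin(a)],[np.sin(a),np.cos(a)]]);o=np.array([.587,.088])
for nm in("top","side"):
    t=capture(nm);save(t,nm+"4");Q=cloud(t)
    m=(np.hypot(Q[...,0]-.616,Q[...,1]-.09)<.04)&(Q[...,2]>.09)&(Q[...,2]<.115);q=Q[m]
    if len(q): print(nm,len(q),cv2.minAreaRect(q[:,:2].astype(np.float32)*1000),np.percentile(q[:,2],[50,95]))
h=o+R@[.029,0];print(h,delta([*h,.21],4.4),delta([*h,.21],94.4))
E
```

```text
((556.381103515625, -457.09503173828125), (136.06105041503906, 42.987876892089844), 46.62385940551758) 0.06301434484387389
((477.3637390136719, -247.31846618652344), (59.25679016113281, 21.71637535095215), 17.682456970214844) 0.06476309759535012
((581.5899658203125, -231.56361389160156), (11.390995025634766, 41.90184783935547), 18.512149810791016) 0.06349085958090273
top 81 ((614.0240478515625, 90.1103286743164), (38.58317184448242, 13.500386238098145), 89.48157501220703) [0.10327902 0.10913082]
side 81 ((617.0325927734375, 86.11810302734375), (15.02267837524414, 38.92579650878906), 3.6741364002227783) [0.10303262 0.10633202]
[0.61591453 0.09022485] (array([-237.1,  277.8,   11.7]), np.float64(-76.31), 'joints', array([-10.1,  14.3, -13.1,  -0. , -62.8, -61.8])) (array([-237.1,  277.8,   11.7]), np.float64(13.69), 'joints', array([-10.1,  14.3, -13.1,  -0. , -62.8, -61.8]))
```

play_rows:
  steps:
    - {"ax": 0,"ay": 0,"az": 0,"dx": -19.8,"dy": 23.2,"dz": 0,"claw": 55}
    - {"ax": 0,"ay": 0,"az": 0,"dx": -19.8,"dy": 23.2,"dz": 0,"claw": 55}
    - {"ax": 0,"ay": 0,"az": 0,"dx": -19.8,"dy": 23.2,"dz": 0,"claw": 55}
    - {"ax": 0,"ay": 0,"az": 0,"dx": -19.8,"dy": 23.2,"dz": 0,"claw": 55}
    - {"ax": 0,"ay": 0,"az": 0,"dx": -19.8,"dy": 23.2,"dz": 0,"claw": 55}
    - {"ax": 0,"ay": 0,"az": 0,"dx": -19.8,"dy": 23.2,"dz": 0,"claw": 55}
    - {"ax": 0,"ay": 0,"az": 0,"dx": -19.8,"dy": 23.2,"dz": 0,"claw": 55}
    - {"ax": 0,"ay": 0,"az": 0,"dx": -19.8,"dy": 23.2,"dz": 0,"claw": 55}
    - {"ax": 0,"ay": 0,"az": 0,"dx": -19.8,"dy": 23.2,"dz": 0,"claw": 55}
    - {"ax": 0,"ay": 0,"az": 0,"dx": -19.8,"dy": 23.2,"dz": 0,"claw": 55}
    - {"ax": 0,"ay": 0,"az": 0,"dx": -19.8,"dy": 23.2,"dz": 0,"claw": 55}
    - {"ax": 0,"ay": 0,"az": 0,"dx": -19.8,"dy": 23.2,"dz": 0,"claw": 55}
    - {"ax": 0,"ay": 0,"az": -7.6,"dx": 0,"dy": 0,"dz": 0,"claw": 55}
    - {"ax": 0,"ay": 0,"az": -7.6,"dx": 0,"dy": 0,"dz": 0,"claw": 55}
    - {"ax": 0,"ay": 0,"az": -7.6,"dx": 0,"dy": 0,"dz": 0,"claw": 55}
    - {"ax": 0,"ay": 0,"az": -7.6,"dx": 0,"dy": 0,"dz": 0,"claw": 55}
    - {"ax": 0,"ay": 0,"az": -7.6,"dx": 0,"dy": 0,"dz": 0,"claw": 55}
    - {"ax": 0,"ay": 0,"az": -7.6,"dx": 0,"dy": 0,"dz": 0,"claw": 55}
    - {"ax": 0,"ay": 0,"az": -7.6,"dx": 0,"dy": 0,"dz": 0,"claw": 55}
    - {"ax": 0,"ay": 0,"az": -7.6,"dx": 0,"dy": 0,"dz": 0,"claw": 55}

```text
time_s: 16.35
tcp_pos: [0.6165, 0.0906, 0.2215]
ee_rot: [[-0.187, -0.982, -0.003], [-0.982, 0.187, -0.001], [0.002, 0.002, -1.0]]
wrist_force: [0.4, -0.4, -0.2]
gripper_width: 0.635
gripper_force: 0.0
```

play_rows:
  steps:
    - {"ax": 0,"ay": 0,"az": -7.6,"dx": 0,"dy": 0,"dz": 0,"claw": 55}
    - {"ax": 0,"ay": 0,"az": -7.6,"dx": 0,"dy": 0,"dz": 0,"claw": 55}
    - {"ax": 0,"ay": 0,"az": 0,"dx": 0,"dy": 0,"dz": 0,"claw": 55}
    - {"ax": 0,"ay": 0,"az": 0,"dx": 0,"dy": 0,"dz": 0,"claw": 55}

```text
time_s: 16.75
tcp_pos: [0.6167, 0.0907, 0.222]
ee_rot: [[0.069, -0.998, -0.002], [-0.998, -0.069, -0.001], [0.001, 0.002, -1.0]]
wrist_force: [-0.5, -0.2, 0.1]
gripper_width: 0.634
gripper_force: 0.0
```

```bash
python3 - <<'E'
from h import *
c=capture("wrist");save(c,"w5");cv2.imwrite("pics/w5.png",c["frame"]);P=cloud(c)
m=(np.hypot(P[...,0]-.616,P[...,1]-.09)<.05)&(P[...,2]>.09)&(P[...,2]<.115);q=P[m]
if len(q): print(len(q),cv2.minAreaRect(q[:,:2].astype(np.float32)*1000),np.percentile(q[:,2],[50,95]))
print(sense()["time_s"],sense()["tcp_pos"],delta([.616,.089,.084],4.4))
E
```

```text
955 ((615.448486328125, 89.8716049194336), (13.996626853942871, 40.6572265625), 4.245591163635254) [0.10346926 0.10499877]
16.8 [0.61676853 0.09068197 0.22228061] (array([  1.6,   0.7, 138.3]), np.float64(-0.44), 'joints', array([ 23.2,  22.5,  -1. ,  -0. , -66.6, -19.3]))
```

View pics/w5.png

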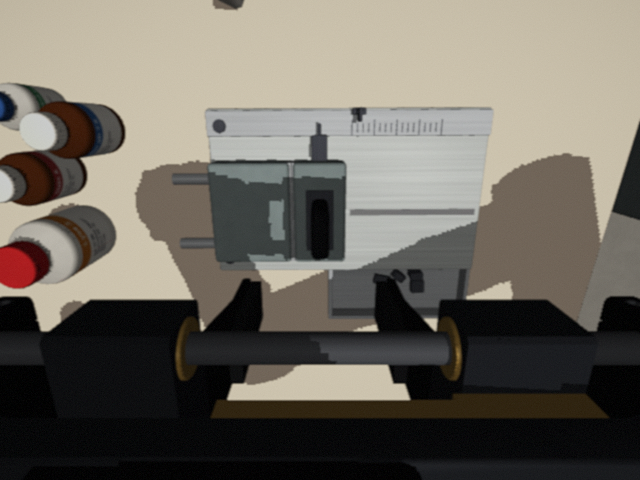

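This view (image right is world −x) shows the handle at (320,228), the pointer tip at (318,125), the fin at (358,114) and the chips in the trough at about (400,278). The handle top measures 104 mm here and in the fixed views. I'll descend, then grip across its 14 mm.

play_rows:
  steps:
    - {"ax": 0,"ay": 0,"az": -0.4,"dx": 1,"dy": 1,"dz": 25,"claw": 55}
    - {"ax": 0,"ay": 0,"az": 0,"dx": 0,"dy": 0,"dz": 25,"claw": 55}
    - {"ax": 0,"ay": 0,"az": 0,"dx": 0,"dy": 0,"dz": 25,"claw": 55}
    - {"ax": 0,"ay": 0,"az": 0,"dx": 0,"dy": 0,"dz": 25,"claw": 55}
    - {"ax": 0,"ay": 0,"az": 0,"dx": 0,"dy": 0,"dz": 25,"claw": 55}
    - {"ax": 0,"ay": 0,"az": 0,"dx": 0,"dy": 0,"dz": 13,"claw": 55}
    - {"ax": 0,"ay": 0,"az": 0,"dx": 0,"dy": 0,"dz": 0,"claw": 55}
    - {"ax": 0,"ay": 0,"az": 0,"dx": 0,"dy": 0,"dz": 0,"claw": 5}
    - {"ax": 0,"ay": 0,"az": 0,"dx": 0,"dy": 0,"dz": 0,"claw": 5}
    - {"ax": 0,"ay": 0,"az": 0,"dx": 0,"dy": 0,"dz": 0,"claw": 5}
    - {"ax": 0,"ay": 0,"az": 0,"dx": 0,"dy": 0,"dz": 0,"claw": 5}
    - {"ax": 0,"ay": 0,"az": 0,"dx": 0,"dy": 0,"dz": 0,"claw": 5}
    - {"ax": 0,"ay": 0,"az": 0,"dx": 0,"dy": 0,"dz": 0,"claw": 5}
    - {"ax": 0,"ay": 0,"az": 0,"dx": 0,"dy": 0,"dz": 0,"claw": 5}

```text
time_s: 18.2
tcp_pos: [0.6155, 0.0897, 0.0853]
ee_rot: [[0.078, -0.997, -0.001], [-0.997, -0.078, -0.0], [0.0, 0.001, -1.0]]
wrist_force: [-2.3, -0.3, 2.9]
gripper_width: 0.162
gripper_force: 30.0
```

```bash
cat > prof.py <<'E'
from h import *
import sys
def go(c):
    a=np.radians(4.4);R=np.array([[np.cos(a),-np.sin(a)],[np.sin(a),np.cos(a)]]);o=np.array([.587,.088])
    g=cv2.cvtColor(c["frame"],cv2.COLOR_BGR2GRAY)
    # rectify onto fixture plane z: 0.5 mm px; x -80..40 (cols), y -105..-60 (rows)
    out={}
    for z in(.036,.045,.029):
        X,Y=np.meshgrid(np.arange(-80,40,.5),np.arange(-105,-60,.5))
        W=np.stack([X,Y],-1)/1000@R.T+o; W=np.concatenate([W,np.full(X.shape+(1,),z)],-1)
        C=(W-np.array(c["xyz"]))@np.array(c["rotation"])
        u=C[...,0]/C[...,2]*c["fx"]+c["cx"];v=C[...,1]/C[...,2]*c["fy"]+c["cy"]
        out[z]=cv2.remap(g,u.astype(np.float32),v.astype(np.float32),cv2.INTER_LINEAR)
    return out
def prof(im,y,xs):
    r=int((y+105)*2);i=[int((x+80)*2) for x in xs];p=im[r-3:r+4].mean(0);return p[i[0]:i[1]].astype(int)
E
python3 - <<'E'
from prof import *
c=load("w5");o=go(c)
print("ptr y=-78 x0..40",prof(o[.036],-78,(10,39)));print("fin y=-89 z45 x -40..0",prof(o[.045],-89,(-40,10)))
print("fin rows at its x", o[.045][:,int((-15+80)*2)])
c=capture("wrist");save(c,"w6");o=go(c)
cv2.imwrite("pics/r6.png",cv2.resize(np.vstack([o[.036],o[.045]]),None,fx=3,fy=3))
print("ptr",prof(o[.036],-78,(10,39)));print("fin",prof(o[.045],-89,(-40,10)))
print(c["xyz"],sense()["tcp_pos"],sense()["wrist_force"])
E
```

```text
ptr y=-78 x0..40 [182 182 182 182 182 181 181 182 182 181 182 182 182 182 181 182 183 182
 181 182 182 182 182 182 182 182 182 182 182 182 183 177 167 146 121  93
  75  61  59  62  73  90 110 133 155 169 179 181 181 181 181 182 181 181
 181 181 180 181]
fin y=-89 z45 x -40..0 [176 177 178 178 177 177 177 177 177 177 177 177 177 177 177 177 177 177
 177 178 177 176 177 177 176 177 177 177 177 177 177 177 177 177 177 176
 176 177 178 177 177 178 178 177 177 178 178 177 177 178 178 178 178 178
 178 177 174 164 152 138 125 118 112 107  96  84  72  63  55  45  36  30
  32  40  48  55  62  66  68  73  80  96 113 131 148 163 172 177 178 179
 179 179 179 178 179 179 179 179 178 179]
fin rows at its x [195 194 195 196 195 196 196 194 194 194 195 196 196 195 195 195 195 196
 197 192 185 174 166 162 165 167 167 172 176 178 177 177 179 179 180 180
 182 183 183 183 183 182 181 180 179 178 177 176 178 177 176 177 177 178
 178 177 174 172 170 172 174 176 178 179 175 171 167 173 181 188 190 189
 189 189 189 189 190 190 191 193 194 193 192 191 190 191 192 191 189 189]
ptr [194 193 194 194 194 194 194 194 194 194 194 194 194 194 194 194 194 194
 194 194 194 194 194 194 194 194 194 194 194 194 194 195 193 181 145  97
  70  66  64  61  71  88 100 124 160 185 194 194 194 194 194 193 193 193
 193 193 194 193]
fin [187 187 187 187 186 187 186 187 187 187 187 187 187 187 187 187 187 187
 188 187 187 187 187 188 187 187 187 188 188 188 188 188 188 187 188 187
 188 188 188 188 188 188 188 188 188 189 189 188 189 188 188 189 188 188
 189 188 190 189 189 183 162 137 123 118 104  83  70  70  68  58  41  25
  17  19  27  42  55  65  73  76  76  71  72  91 113 137 166 184 190 190
 190 190 190 190 190 190 190 190 190 190]
[0.62237046 0.00793094 0.23253312] [0.61552746 0.0896274  0.08526209] [-2.69009262  0.18016894  3.68864937]
```

play_rows:
  steps:
    - {"ax": 0,"ay": 0,"az": 0,"dx": 0,"dy": 4,"dz": 0,"claw": 5}
    - {"ax": 0,"ay": 0,"az": 0,"dx": 0,"dy": 4,"dz": 0,"claw": 5}
    - {"ax": 0,"ay": 0,"az": 0,"dx": 0,"dy": 4,"dz": 0,"claw": 5}
    - {"ax": 0,"ay": 0,"az": 0,"dx": 0,"dy": 4,"dz": 0,"claw": 5}
    - {"ax": 0,"ay": 0,"az": 0,"dx": 0,"dy": 4,"dz": 0,"claw": 5}
    - {"ax": 0,"ay": 0,"az": 0,"dx": 0,"dy": 4,"dz": 0,"claw": 5}
    - {"ax": 0,"ay": 0,"az": 0,"dx": 0,"dy": 4,"dz": 0,"claw": 5}
    - {"ax": 0,"ay": 0,"az": 0,"dx": 0,"dy": 4,"dz": 0,"claw": 5}
    - {"ax": 0,"ay": 0,"az": 0,"dx": 0,"dy": 0,"dz": 0,"claw": 5}
    - {"ax": 0,"ay": 0,"az": 0,"dx": 0,"dy": 0,"dz": 0,"claw": 5}
    - {"ax": 0,"ay": 0,"az": 0,"dx": 0,"dy": 0,"dz": 0,"claw": 5}

```text
time_s: 19.35
tcp_pos: [0.5871, 0.0876, 0.0853]
ee_rot: [[0.079, -0.997, 0.007], [-0.997, -0.079, 0.001], [-0.001, -0.007, -1.0]]
wrist_force: [8.0, -1.4, -3.6]
gripper_width: 0.162
gripper_force: 30.1
```

```bash
python3 - <<'E'
from prof import *
c=capture("wrist");save(c,"w7");o=go(c)
for y in(-76,-78,-80):print("ptr",y,"x-25..15",prof(o[.036],y,(-25,15)))
for y in(-92,-89,-86):print("fin z45",y,prof(o[.045],y,(-25,15)))
print(c["xyz"],sense()["tcp_pos"],sense()["wrist_force"],sense()["gripper_width"])
v=np.hstack([o[.036][:,80:200],o[.045][:,80:200]]);cv2.imwrite("pics/r7.png",cv2.resize(v,None,fx=3,fy=5))
E
```

```text
ptr -76 x-25..15 [159 143 160 182 191 193 193 193 189 171 147 147 173 190 193 193 193 193
 186 166 145 153 179 191 193 193 192 193 184 159 147 166 185 192 193 194
 194 189 172 153 157 178 192 194 195 193 181 148 104  73  67  66  62  68
  84  97 115 150 180 192 194 194 194 194 194 194 194 194 194 194 194 194
 194 194 194 194 194 193 193 194]
ptr -78 x-25..15 [161 145 161 184 194 195 195 195 192 174 148 145 173 191 196 196 195 195
 190 167 144 157 184 195 196 195 196 196 186 157 144 164 186 194 196 196
 196 192 173 151 153 178 194 196 196 195 183 151 106  74  68  66  63  68
  85 100 124 166 191 197 197 196 196 196 196 196 196 196 196 196 196 196
 196 196 196 196 196 196 196 196]
ptr -80 x-25..15 [161 147 162 185 194 195 195 195 192 177 148 141 172 191 196 195 195 195
 188 165 142 160 186 194 195 194 196 196 186 161 150 168 187 195 196 195
 196 191 172 147 149 176 193 196 197 196 185 156 110  75  67  65  62  69
  85 100 125 167 191 196 196 195 196 196 196 196 196 195 196 196 195 196
 196 196 195 196 195 195 196 196]
fin z45 -92 [178 178 178 177 175 175 175 175 175 175 175 174 174 174 17
[... 369 characters left out ...]
191 191 191 187 172 148 128 119 116 115 114 105  88  74
  71  71  65  52  45  51  58  63  69  74  76  83 100 120 143 170 187 191
 192 191 191 191 191 191 191 192 192 191 191 191 191 191 191 191 191 191
 192 192 191 191 192 192 192 192]
fin z45 -86 [196 196 196 196 196 197 196 196 196 197 196 192 186 187 193 196 196 196
 195 196 196 195 196 196 196 196 196 195 195 196 196 196 195 181 140  92
  70  68  62  52  57  81  97 102 101 100 101 123 159 180 191 195 195 195
 195 195 195 195 195 195 195 195 194 195 195 195 195 194 195 195 195 194
 194 195 195 194 195 194 195 195]
[0.59288079 0.00566357 0.2324745 ] [0.58711952 0.08757207 0.08525649] [ 7.29837699 -0.94394072 -4.01048398] 0.1598881951226151
```

```bash
python3 - <<'E'
from prof import *
a=np.radians(4.4);R=np.array([[np.cos(a),-np.sin(a)],[np.sin(a),np.cos(a)]]);o=np.array([.587,.088])
for n in("w5","w6","w7"):
    P=cloud(load(n));F=(P[...,:2]-o)@R*1000;z=P[...,2]*1000
    m=(F[...,0]>-25)&(F[...,0]<12)&(F[...,1]>-105)&(F[...,1]<-72)&(z>33)
    v,u=np.nonzero(m);i=np.lexsort((u,v))
    print(n,len(i))
    for vv in np.unique(v)[:40:2]:
        k=v==vv;print(vv,[(int(uu),int(round(F[vv,uu,0])),int(round(F[vv,uu,1])),int(round(z[vv,uu]))) for uu in u[k]][:14])
E
```

```text
w5 132
107 [(354, -2, -95, 34), (357, -4, -95, 34), (358, -5, -95, 34), (359, -6, -95, 40), (360, -6, -94, 46), (361, -7, -94, 45), (362, -8, -95, 43), (363, -10, -95, 33), (364, -11, -95, 33)]
109 [(353, -1, -93, 35), (354, -2, -93, 34), (355, -3, -93, 35), (356, -4, -93, 34), (357, -4, -93, 34), (358, -5, -93, 34), (359, -5, -93, 41), (360, -6, -93, 44), (361, -7, -93, 42), (362, -8, -93, 45), (363, -10, -93, 34), (364, -11, -93, 33), (365, -11, -93, 34), (366, -12, -93, 33)]
111 [(353, -1, -92, 35), (355, -3, -92, 34), (356, -4, -92, 35), (357, -5, -92, 34), (358, -5, -92, 34), (359, -5, -91, 43), (360, -6, -91, 43), (361, -7, -91, 43), (362, -8, -91, 43), (363, -10, -92, 34), (364, -11, -92, 33), (365, -11, -92, 34), (366, -12, -92, 33)]
113 [(354, -2, -90, 35), (355, -3, -90, 36), (357, -5, -90, 35), (358, -5, -90, 34), (359, -5, -90, 43), (360, -6, -90, 44), (361, -7, -90, 43), (362, -8, -90, 45), (363, -10, -90, 34), (364, -11, -90, 35), (365, -11, -90, 34), (366, -12, -90, 34)]
115 [(358, -5, -88, 36), (359, -5, -88, 44), (360, -6, -88, 44), (361, -7, -88, 44), (362, -8, -88,
[... 5889 characters left out ...]
318, 1, -81, 36), (319, 0, -81, 36), (320, 0, -81, 36), (321, -1, -81, 37), (322, -1, -81, 34)]
128 [(317, 1, -80, 35), (318, 1, -80, 36), (319, 0, -80, 36), (320, 0, -80, 37), (321, -1, -80, 36), (322, -1, -80, 35)]
130 [(317, 1, -79, 35), (318, 1, -79, 36), (319, 0, -79, 38), (320, 0, -79, 35), (321, -1, -79, 36), (322, -1, -79, 36)]
132 [(317, 1, -78, 36), (318, 1, -78, 36), (319, 0, -78, 34), (320, 0, -78, 37), (321, -1, -78, 36), (322, -1, -78, 35)]
134 [(317, 1, -77, 36), (318, 1, -77, 36), (319, 0, -77, 36), (320, 0, -77, 37), (321, -1, -77, 37), (322, -1, -77, 36)]
136 [(317, 1, -76, 35), (318, 1, -76, 36), (319, 0, -76, 37), (320, 0, -76, 37), (321, -1, -76, 37), (322, -1, -76, 36)]
```

Depth separates the fin (z 44, x about −8..−5) from its flat foot and shadow. The pointer sits at x ≈ 0, so there is about 6.7 mm to go.

play_rows:
  steps:
    - {"ax": 0,"ay": 0,"az": 0,"dx": 0,"dy": 2,"dz": 0,"claw": 5}
    - {"ax": 0,"ay": 0,"az": 0,"dx": 0,"dy": 2,"dz": 0,"claw": 5}
    - {"ax": 0,"ay": 0,"az": 0,"dx": 0,"dy": 2,"dz": 0,"claw": 5}
    - {"ax": 0,"ay": 0,"az": 0,"dx": 0,"dy": 0.5,"dz": 0,"claw": 5}
    - {"ax": 0,"ay": 0,"az": 0,"dx": 0,"dy": 0,"dz": 0,"claw": 5}
    - {"ax": 0,"ay": 0,"az": 0,"dx": 0,"dy": 0,"dz": 0,"claw": 5}
    - {"ax": 0,"ay": 0,"az": 0,"dx": 0,"dy": 0,"dz": 0,"claw": 5}

```text
time_s: 20.1
tcp_pos: [0.581, 0.0871, 0.0853]
ee_rot: [[0.079, -0.997, 0.007], [-0.997, -0.079, 0.001], [-0.001, -0.007, -1.0]]
wrist_force: [7.5, -1.5, -5.2]
gripper_width: 0.155
gripper_force: 30.1
```

```bash
cat > meas.py <<'E'
from prof import *
def meas(c,label):
    a=np.radians(4.4);R=np.array([[np.cos(a),-np.sin(a)],[np.sin(a),np.cos(a)]]);o=np.array([.587,.088])
    P=cloud(c);F=(P[...,:2]-o)@R*1000;z=P[...,2]*1000;x,y=F[...,0],F[...,1]
    f=(abs(x+7)<8)&(y>-96)&(y<-82)&(z>40.5)&(z<48)
    p=(abs(x+5)<13)&(y>-81.5)&(y<-75)&(z>33)&(z<39)
    e=lambda m:(np.median(x[m]),np.percentile(x[m],[3,97]),np.count_nonzero(m))
    print(label,"fin",e(f),"ptr",e(p),"ptr-fin mm",np.mean(x[p])-np.mean(x[f]), "mid",np.mean(e(p)[1])-np.mean(e(f)[1]))
E
python3 - <<'E'
from meas import *
meas(load("w7"),"w7")
c=capture("wrist");save(c,"w8");meas(c,"w8")
c=capture("wrist");meas(c,"w8b")
s=sense();print(s["tcp_pos"],s["wrist_force"],s["gripper_width"])
A=cv2.resize(c["frame"][80:200,240:400],(800,600),interpolation=cv2.INTER_CUBIC);cv2.imwrite("pics/w8.png",A)
E
```

```text
w7 fin (np.float64(-6.7214120728570865), array([-7.89691335, -5.37840157]), np.int64(151)) ptr (np.float64(0.1653270821212708), array([-1.13103076,  1.46555591]), np.int64(78)) ptr-fin mm 6.787051378269489 mid 6.804920032167053
w8 fin (np.float64(-6.639519514107007), array([-8.09119861, -5.62999435]), np.int64(153)) ptr (np.float64(-6.138720032412445), array([-7.18841363, -4.58904926]), np.int64(77)) ptr-fin mm 0.9395133315197244 mid 0.9718650353878564
w8b fin (np.float64(-6.639558296785382), array([-8.09635028, -5.63094246]), np.int64(153)) ptr (np.float64(-5.893498933433108), array([-7.19119287, -4.595049  ]), np.int64(76)) ptr-fin mm 0.955476942182302 mid 0.9705254344563103
[0.58100342 0.08713166 0.08527842] [ 8.6774681  -1.80096523 -5.13176839] 0.15898062128452986
```

Another 1 mm is needed, commanded at 0.9–1.0. Then I'll check the result in one enlarged crop.

play_rows:
  steps:
    - {"ax": 0,"ay": 0,"az": 0,"dx": 0,"dy": 1,"dz": 0,"claw": 5}
    - {"ax": 0,"ay": 0,"az": 0,"dx": 0,"dy": 0,"dz": 0,"claw": 5}
    - {"ax": 0,"ay": 0,"az": 0,"dx": 0,"dy": 0,"dz": 0,"claw": 5}
    - {"ax": 0,"ay": 0,"az": 0,"dx": 0,"dy": 0,"dz": 0,"claw": 5}
    - {"ax": 0,"ay": 0,"az": 0,"dx": 0,"dy": 0,"dz": 0,"claw": 5}

```text
time_s: 20.7
tcp_pos: [0.5801, 0.0871, 0.0852]
ee_rot: [[0.079, -0.997, 0.007], [-0.997, -0.079, 0.001], [-0.001, -0.007, -1.0]]
wrist_force: [8.8, -2.3, -5.8]
gripper_width: 0.154
gripper_force: 30.1
```

```bash
python3 - <<'E'
from meas import *
c=capture("wrist");save(c,"w9");meas(c,"w9");t=capture("top");save(t,"t9")
s=sense();print(s["time_s"],s["tcp_pos"],s["wrist_force"],s["gripper_width"])
A=cv2.resize(c["frame"][80:200,240:400],(600,450),interpolation=cv2.INTER_CUBIC);cv2.imwrite("pics/w9.png",A)
# bystanders: compare top views before/now for orange/red lids
for n in("top0","t9"):
    hsv=cv2.cvtColor(load(n)["frame"],cv2.COLOR_BGR2HSV)
    for nm,(u,v) in dict(R=(430,217),L=(192,237),cas=(475,209)).items():
        r=load(n)["frame"][v-14:v+15,u-14:u+15].astype(int)
        m=(r.max(2)-r.min(2)>110) if nm!="cas" else r.min(2)>190
        y,x=np.nonzero(m);print(n,nm,len(x),np.round(u-14+x.mean(),1),np.round(v-14+y.mean(),1))
E
```

```text
w9 fin (np.float64(-6.540137040852659), array([-7.99292504, -5.5373929 ]), np.int64(151)) ptr (np.float64(-7.015510178891896), array([-8.06342576, -5.46631486]), np.int64(72)) ptr-fin mm -0.09008051228149583 mid 0.0002886586922814516
20.8 [0.58010665 0.08706696 0.08526417] [ 8.88188205 -1.71689937 -5.79826512] 0.1557946153952356
top0 R 159 430.4 216.6
top0 L 0 nan nan
top0 cas 0 nan nan
t9 R 154 430.4 216.7
t9 L 0 nan nan
t9 cas 0 nan nan<stdin>:11: RuntimeWarning: Mean of empty slice.
  ret = ret.dtype.type(ret / rcount)
```

View pics/w9.png

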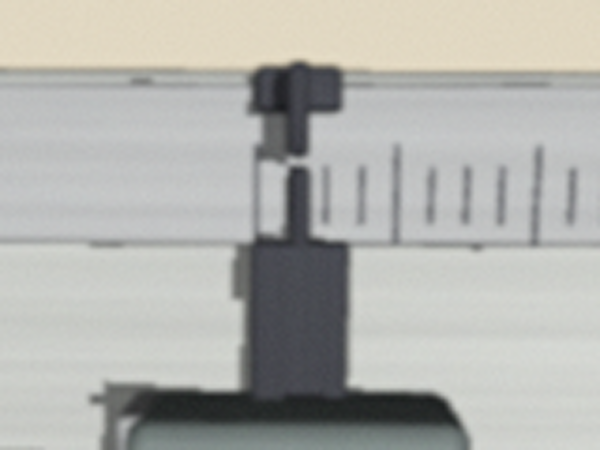

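The pointer (column 299) and the fin (column 298) line up in the crop, and depth agrees to about 0.1 mm. The gripper is still holding the jaw, so I'll hand in.

```bash
python3 -c "
from station import *
print(finish_job())"
```

```text
the job is handed in; nothing more can be done
None
```

I handed the job in at about 21 s. All four offcuts are in the trough (two lean against the bed edge), the scraper stands upright on the worktop, and the gripper holds the jaw open with its pointer within about 0.1 mm of the index fin. The right cup's position was re-measured and is unchanged; the left cup and cassette were never approached, but my check couldn't pick them out.

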